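# Move the condiment row from the old caddy into the new rack

## Task

The new steel rack is fitted, so move all four seasoning containers (pepper mill, squeeze bottle, dredger, spice jar) out of the old grey caddy into it, one to each opening, in the same left-to-right order as they stand in the caddy, so that the cook's hand still finds each one without looking. Keep every one upright and set it down on the rack's floor rather than dropping it in.

Things in the scene. Friction and masses are not known exactly. Their poses are not given: they have to be found in the camera images.
- mill: dark wood pepper mill, round: foot 54 mm across, waist 34 mm, straight head 42 mm across from 87 to 122 mm up, steel ball on top, 145 mm tall. Grip the head, 105 mm above the foot. Loose, about 240 g. Origin: centre of its underside, z up along it; yaw is arbitrary. Starts upright in its cup in the caddy, underside 14 mm above the bench.
- squeeze: white plastic squeeze bottle: straight round body 54 mm across up to 112 mm, cap with pointed nozzle, 146 mm tall. Grip it 104 mm above the foot. Loose, about 280 g. Origin: centre of its underside, z up along it; yaw is arbitrary. Starts upright in its cup in the caddy, underside 14 mm above the bench.
- dredger: steel dredger (shaker): straight round body 56 mm across, domed lid 58 mm across with small dark holes from 86 mm up, 103 mm tall. Grip it 72 mm above the foot. Loose, about 260 g. Origin: centre of its underside, z up along it; yaw is arbitrary. Starts upright in its cup in the caddy, underside 14 mm above the bench.
- jar: short spice jar: amber glass body 50 mm across with paper band, flat black cap 49 mm across, 86 mm tall. Grip it 62 mm above the foot. Loose, about 180 g. Origin: centre of its underside, z up along it; yaw is arbitrary. Starts upright in its cup in the caddy, underside 14 mm above the bench.
- cup_mill: the black drip cup in which the mill starts; fixed in the caddy, so it keeps marking the mill's place in the old row. All four cups are alike: round, 80 mm across outside, 74 mm inside, 34 mm tall, floor 4 mm thick, rim 44 mm above the bench. Origin: centre of its underside, 10 mm above the bench.
- cup_squeeze: the black drip cup in which the squeeze starts; fixed in the caddy, so it keeps marking the squeeze's place in the old row. All four cups are alike: round, 80 mm across outside, 74 mm inside, 34 mm tall, floor 4 mm thick, rim 44 mm above the bench. Origin: centre of its underside, 10 mm above the bench.
- cup_dredger: the black drip cup in which the dredger starts; fixed in the caddy, so it keeps marking the dredger's place in the old row. All four cups are alike: round, 80 mm across outside, 74 mm inside, 34 mm tall, floor 4 mm thick, rim 44 mm above the bench. Origin: centre of its underside, 10 mm above the bench.
- cup_jar: the black drip cup in which the jar starts; fixed in the caddy, so it keeps marking the jar's place in the old row. All four cups are alike: round, 80 mm across outside, 74 mm inside, 34 mm tall, floor 4 mm thick, rim 44 mm above the bench. Origin: centre of its underside, 10 mm above the bench.
- caddy: the old caddy: fixed grey plastic strip, 100 x 390 x 10 mm, carrying the four black cups in a row 90 mm apart. Origin: centre of its underside, on the bench; y runs along the row to the robot's left (yaw within 0.35 rad), x away from the robot. Cup centres at x = 0, y = +135, +45, -45, -135 mm; which cup is where varies.
- rack: the new rack, empty, fixed, left or right of the caddy: bright folded sheet metal, 104 x 390 mm, 42 mm tall. Four round openings 78 mm across in its top sheet at x = 0, y = +135, +45, -45, -135 mm; things stand in them on its floor, 8 mm above the bench. Origin: centre of its underside; y along the row to the robot's left (yaw within 0.35 rad), x away.
Mind the look-alikes: they are no part of the job. Leave any red look-alike of the mill alone. Leave any purple look-alike of the squeeze alone.

How it is judged (in metres and radians):
At the end, for the whole second after the job is handed in: All four stand released and at rest in the rack, each in its own opening, in the left-to-right order of their cups in the caddy: within 15 mm of the opening's centre along and across, underside within 7 mm of the rack's floor, upright within 0.15 rad, slower than 0.03 m/s (((y of cup_mill in the frame of caddy between 0.105 and 0.165 m and y of mill in the frame of rack between 0.12 and 0.15 m) or (y of cup_mill in the frame of caddy between 0.015 and 0.075 m and y of mill in the frame of rack between 0.03 and 0.06 m) or (y of cup_mill in the frame of caddy between -0.075 and -0.015 m and y of mill in the frame of rack between -0.06 and -0.03 m) or (y of cup_mill in the frame of caddy between -0.165 and -0.105 m and y of mill in the frame of rack between -0.15 and -0.12 m)) and x of mill in the frame of rack between -0.015 and 0.015 m and z of mill in the frame of rack between 0.001 and 0.016 m and angle between each of mill, squeeze, dredger, jar's own z axis and vertical below 0.15 rad and linear speed of each of mill, squeeze, dredger, jar below 0.03 m/s and ((y of cup_squeeze in the frame of caddy between 0.105 and 0.165 m and y of squeeze in the frame of rack between 0.12 and 0.15 m) or (y of cup_squeeze in the frame of caddy between 0.015 and 0.075 m and y of squeeze in the frame of rack between 0.03 and 0.06 m) or (y of cup_squeeze in the frame of caddy between -0.075 and -0.015 m and y of squeeze in the frame of rack between -0.06 and -0.03 m) or (y of cup_squeeze in the frame of caddy between -0.165 and -0.105 m and y of squeeze in the frame of rack between -0.15 and -0.12 m)) and x of squeeze in the frame of rack between -0.015 and 0.015 m and z of squeeze in the frame of rack between 0.001 and 0.016 m and ((y of cup_dredger in the frame of caddy between 0.105 and 0.165 m and y of dredger in the frame of rack between 0.12 and 0.15 m) or (y of cup_dredger in the frame of caddy between 0.015 and 0.075 m and y of dredger in the frame of rack between 0.03 and 0.06 m) or (y of cup_dredger in the frame of caddy between -0.075 and -0.015 m and y of dredger in the frame of rack between -0.06 and -0.03 m) or (y of cup_dredger in the frame of caddy between -0.165 and -0.105 m and y of dredger in the frame of rack between -0.15 and -0.12 m)) and x of dredger in the frame of rack between -0.015 and 0.015 m and z of dredger in the frame of rack between 0.001 and 0.016 m and ((y of cup_jar in the frame of caddy between 0.105 and 0.165 m and y of jar in the frame of rack between 0.12 and 0.15 m) or (y of cup_jar in the frame of caddy between 0.015 and 0.075 m and y of jar in the frame of rack between 0.03 and 0.06 m) or (y of cup_jar in the frame of caddy between -0.075 and -0.015 m and y of jar in the frame of rack between -0.06 and -0.03 m) or (y of cup_jar in the frame of caddy between -0.165 and -0.105 m and y of jar in the frame of rack between -0.15 and -0.12 m)) and x of jar in the frame of rack between -0.015 and 0.015 m and z of jar in the frame of rack between 0.001 and 0.016 m); the robot touches nothing.
It fails at once if a container is tipped more than 0.6 rad from upright (angle between any of mill, squeeze, dredger, jar's own z axis and vertical above 0.6 rad).
It fails at once if a container is dropped or knocked (moves faster than 0.7 m/s while out of the fingers, as after a fall of 25 mm) ((linear speed of mill above 0.7 m/s and contact force between mill and the fingers below 0.05 N) or (linear speed of squeeze above 0.7 m/s and contact force between squeeze and the fingers below 0.05 N) or (linear speed of dredger above 0.7 m/s and contact force between dredger and the fingers below 0.05 N) or (linear speed of jar above 0.7 m/s and contact force between jar and the fingers below 0.05 N)).
It also fails if it takes over 115 s, if anything falls off the work surface, if the arm or the gripper's body presses on something with over 40 N, if the wrist force passes 120 N, or if a joint passes its speed limit or range.

## Robot

A 6-joint arm with a two-finger parallel gripper is mounted at the origin on the work surface. World frame = base frame: x ahead of the robot, y to its left, z up, the work surface at z = 0. Lengths are in mm, angles in rad, forces in N, time in s.
With the tool pointing down it reaches from about 275 to 750 mm from the base axis. Payload 10.2 kg.
Tool frame: the origin (TCP) lies between the finger pads; the fingertips stand 11 mm ahead of it and the grasp point (between the pads) lies 8 mm behind it; z points along the fingers, y is the line along which they close (so a half turn about z gives the same grasp; the last joint's range is limited). The gripper opens to 85 mm and grips with 20 to 120 N. Pads are 22 mm wide; open, the fingers measure 114 mm over their backs; the gripper's body (76 mm by 85 mm) begins 54 mm behind the grasp point. The pads swing forward as they close: fully open they stand 13 mm farther back than shut.
Start: joints at [1.078, 0.313, 1.498, -0, 1.331, -0.223], TCP at [139.946, 506.01, 242.294] pointing down, gripper open.
Joint ranges: [-2.94, 2.94], [-0.97, 2.17], [0.19, 2.56], [-1.23, 4.37], [0.02, 3.11], [-2.88, 2.88]. Speed limits (rad/s): [2.39, 2.39, 3.01, 3.14, 3.14, 3.14].

## Interface

Orientations are given as a unit quaternion [w, x, y, z].
In Python, from rig import sense, eyes, finish_job gives the robot as it stands.
- The arm moves only by the shell command python3 -m jog 'ROWS' [FORCE]. ROWS is JSON, a list of rows, each a list of 7 numbers: the shift along the tool's x, y, z in m, then the turn, a rotation vector about the tool's x, y, z in rad, then the finger opening in m, from 0 to 0.0854. In form: [[dx, dy, dz, rx, ry, rz, gripper], ...]. A call has 1 to 5 rows; each row shifts and turns the commanded pose from where the row before left it, along the tool's axes as they then stand; what a row does not reach is not made up. A row lasts 1/10 s, in which the tool goes at most 50 mm and 8.59 degrees, less where a joint would pass 70% of its speed; a pose out of reach is approached as far as the arm can. A call is refused whole if a number of a shift passes 0.05 or a number of a turn 0.15, either way. A call with a gripper value outside its range is refused whole. The fingers move at their own pace and stop on an object; FORCE is the grip in N (left out, the last holds). Time passes only in rows, so rows that do not move let the fingers close. It gives the time, the measured TCP pose, the force, the opening and the grip force at its end, in the units of the state.
- sense(): the state, without advancing time (a new reading comes with each control period).
- eyes.capture(name): name is "scene" or "top" or "wrist"; returns the picture (480x640x3 uint8, red, green, blue); there is no depth.
- eyes.calibration(name): a dict with "fx", "fy", "cx", "cy" (pixels), "cam_to_world" (4x4, takes a point from camera to world coordinates); the wrist camera has in their place "mount" (4x4, takes a point from camera to tool coordinates, whose origin is the TCP and whose axes are the flange's). Camera axes: x right, y down, z forward; pixel columns grow to the right and rows downward; lengths in mm; the calibration is good to about 2 mm. A picture is of the moment at which its call begins: read the wrist's pose just before it. calibration takes no time and is no camera call.
- finish_job(): hands the job in; it is judged then, once.
The state is a dict: "time_s": time; "joints": joint angles; "dq": joint speeds; "tau": joint torques, N m; "eef_pos": TCP position; "ee_rot": TCP orientation; "force": force on the tool from outside, world axes, zero at the start; "wrist_torque": the same for the moment, N m; "grip_width": opening from 0.0 (shut) to 1.0 (fully open); "grip_force": force on a finger pad.
Only numpy, scipy, OpenCV 4.12 (cv2) and the standard library are available. Lean on these libraries where they do the work, as an engineer would, in place of code of your own. Each camera call takes 0.05 s, during which the arm holds its last target. There are 200 camera calls.

## Working session

There is one attempt and no reset: what is moved stays moved. The work goes in short steps, Python scripts to look and compute and a shell command to move; the robot and the scene stay as the last step left them, time stands still between calls to the robot, and variables do not carry over. Pictures are saved under pics/ and viewed, at most 14 in all, crops included, and the job is handed in when it is done.

```bash
mkdir -p pics; ls; python3 - <<'E'
from rig import sense, eyes
import cv2
s=sense();print(s)
for n in("top","scene"):
    cv2.imwrite(f"pics/{n}0.png",eyes.capture(n)[:,:,::-1])
for n in("top","scene","wrist"):
    print(eyes.calibration(n))
E
```

```text
pics
{'time_s': 0.0, 'joints': array([ 1.07759857e+00,  3.13457523e-01,  1.49843899e+00,  1.11662923e-05,
        1.33099912e+00, -2.23378908e-01]), 'dq': array([ 0.00122805,  0.00203416,  0.00119761, -0.00082187, -0.00164299,
       -0.0011403 ]), 'tau': array([-2.92896602e-04, -4.12265718e+01, -2.59739685e+01, -1.83691304e-04,
        4.19107819e-03,  1.25024121e-05]), 'eef_pos': array([139.82294601, 505.78629113, 241.73050127]), 'ee_rot': array([-2.33537379e-04,  1.34501849e-01,  9.90913128e-01, -6.08217935e-04]), 'force': array([ 0.4135097 , -0.50709666,  0.8070725 ]), 'wrist_torque': array([-0.06122124, -0.04876436, -0.03657721]), 'grip_force': 0.0, 'grip_width': 0.9999122318740796}
{'fx': 581.1577807706939, 'fy': 581.1577807706939, 'cx': 319.76454412975573, 'cy': 231.54285542732106, 'cam_to_world': array([[ 6.03105556e-03, -9.96394494e-01,  8.46264615e-02,
         3.54624320e+02],
       [-9.99713494e-01, -7.96813981e-03, -2.25707536e-02,
         8.44637592e+01],
       [ 2.31636901e-02, -8.44660901e-02, -9.96157078e-01,
         1.27287503e+03],
       [ 0.00000000e+00,  0.0
[... 270 characters left out ...]
.81460905e-01,  3.76718234e-01, -6.27450721e-01,
         9.17210720e+02],
       [-2.59455893e-02, -8.44368833e-01, -5.35133722e-01,
         7.74924678e+02],
       [ 0.00000000e+00,  0.00000000e+00,  0.00000000e+00,
         1.00000000e+00]])}
{'fx': 396.0134457837355, 'fy': 396.0134457837355, 'cx': 315.99228398613616, 'cy': 238.82990956911792, 'mount': array([[ 2.70258267e-04, -9.49253188e-01, -3.14512817e-01,
         8.09566373e+01],
       [ 9.99999961e-01,  2.34226113e-04,  1.52357453e-04,
        -2.09748784e-01],
       [-7.09586832e-05, -3.14512846e-01,  9.49253214e-01,
        -1.32877189e+02],
       [ 0.00000000e+00,  0.00000000e+00,  0.00000000e+00,
         1.00000000e+00]])}
```

View pics/top0.png

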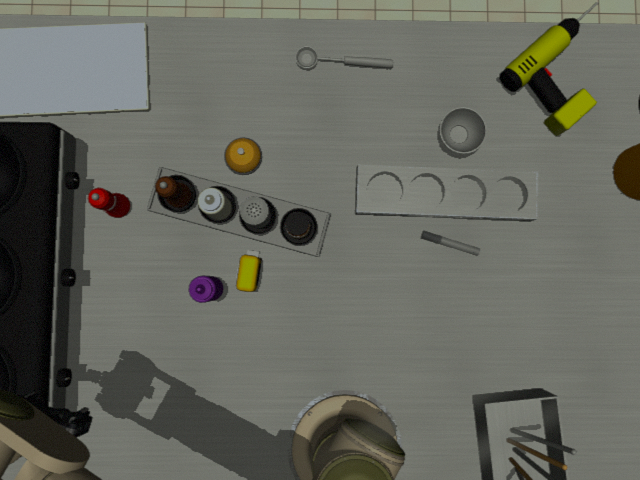

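View pics/scene0.png

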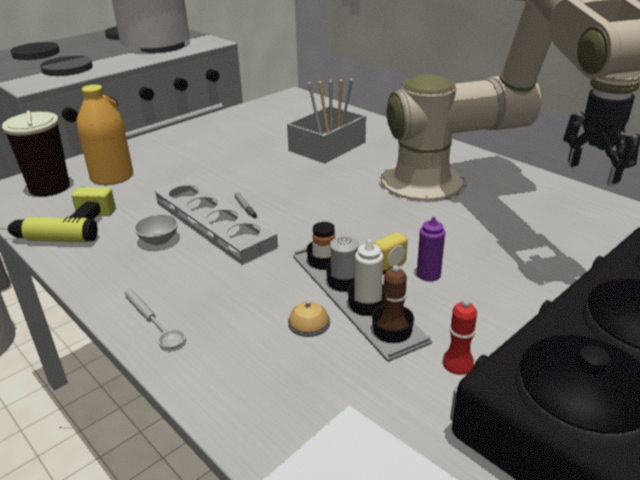

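The top view shows, left to right in the caddy, the brown mill at (176,192), white squeeze bottle at (215,205), steel dredger at (257,213) and jar at (298,227). The look-alikes stand outside it: red mill at (110,200) and purple squeeze at (205,288). The brown and white ones in the cups fit the description. The rack is at (357–537, 165–220). I'll enlarge both to confirm and measure.

```bash
python3 - <<'E'
import cv2
i=cv2.imread("pics/top0.png")
cv2.imwrite("pics/cad.png",cv2.resize(i[140:270,140:340],None,fx=4,fy=4,interpolation=cv2.INTER_CUBIC))
cv2.imwrite("pics/rack.png",cv2.resize(i[150:235,345:545],None,fx=4,fy=4,interpolation=cv2.INTER_CUBIC))
E
```

```text
(no output)
```

View pics/cad.png

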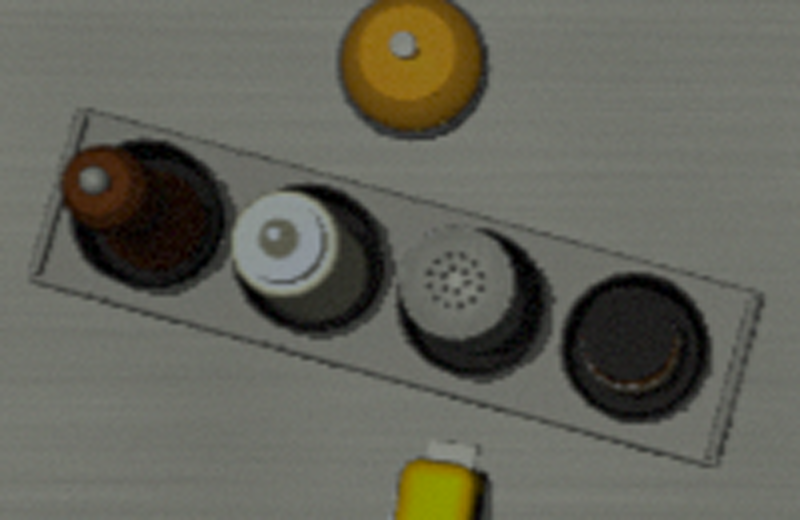

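View pics/rack.png

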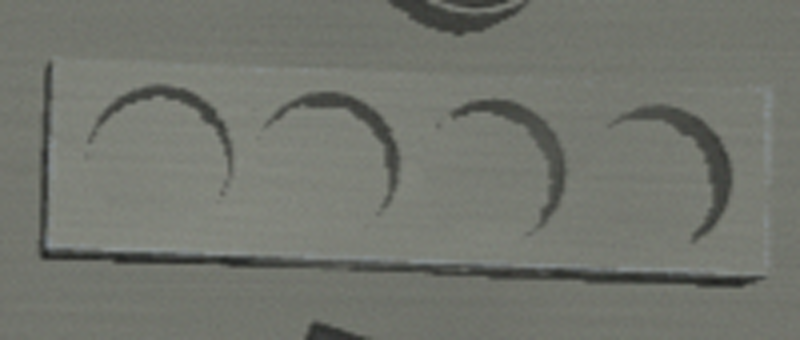

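```bash
cat >h.py <<'E'
import numpy as np
from rig import eyes, sense
from scipy.spatial.transform import Rotation as R
def tool():
    s=sense();return s['eef_pos'],R.from_quat(np.roll(s['ee_rot'],-1)).as_matrix()
def pix(name,uv,z,pose=None):
    """pixels -> world points on the plane of height z"""
    c=eyes.calibration(name)
    if name=='wrist':
        p,r=pose or tool();T=np.eye(4);T[:3,:3]=r;T[:3,3]=p;M=T@c['mount']
    else:M=c['cam_to_world']
    uv=np.atleast_2d(uv).astype(float)
    d=np.c_[(uv[:,0]-c['cx'])/c['fx'],(uv[:,1]-c['cy'])/c['fy'],np.ones(len(uv))]@M[:3,:3].T
    t=(np.asarray(z)-M[2,3])/d[:,2]
    return M[:3,3]+d*t[:,None]
E
python3 - <<'E'
from h import *
np.set_printoptions(precision=1,suppress=True)
def crop(a,o): return np.array(a)/4+o
oc,orr=(140,140),(345,150)
for n,c,o,z,ys in(("caddy",[(82,108),(765,293),(716,466),(32,281)],oc,10,0),("rack",[(50,62),(772,88),(765,275),(43,250)],orr,42,0)):
    P=pix("top",crop(c,o),z)[:,:2];m=P.mean(0)
    v=P[0]+P[3]-P[1]-P[2];yaw=np.arctan2(-v[0],v[1]);ax=np.array([-np.sin(yaw),np.cos(yaw)])
    print(n,m,yaw,np.linalg.norm(v)/2,[np.linalg.norm(P[0]-P[3]),np.linalg.norm(P[1]-P[2])])
    for y in(135,45,-45,-135):print(m+ax*y)
print("cups rims",pix("top",crop([(150,216),(312,260),(475,304),(637,347)],oc),44))
print("tops",pix("top",crop([(94,180),(275,238),(457,283),(630,330)],oc),[155,160,115,100]))
E
```

```text
caddy [504.  230.7] -0.2573083428472618 386.0274705635497 [np.float64(98.51455565976238), np.float64(98.38433782007021)]
[538.3 361.3]
[515.4 274.2]
[492.5 187.2]
[469.6 100.2]
rack [ 546.4 -216.8] -0.02588386452081918 390.0192076084986 [np.float64(101.80282914974), np.float64(101.9736047861413)]
[549.9 -81.9]
[ 547.6 -171.8]
[ 545.3 -261.8]
[ 542.9 -351.8]
cups rims [[536.6 359.1  44. ]
 [513.8 273.   44. ]
 [491.1 186.3  44. ]
 [468.9 100.2  44. ]]
tops [[537.4 361.7 155. ]
 [509.3 273.1 160. ]
 [493.7 189.6 115. ]
 [472.3 103.1 100. ]]
```

The crop confirms the brown mill, white squeeze bottle, dredger and jar in that order. I'll work from the right end (jar first) so no path crosses a standing container. First I'll turn the tool so that tool x = world y and tool y = world x.

```bash
python3 -m jog '[[0,0,0,0,0,0.1446,0.0854],[0,0,0,0,0,0.1446,0.0854],[0,0,0,0,0,0.1446,0.0854],[0,0,0,0,0,0.1446,0.0854],[0,0,0,0,0,0.1446,0.0854]]' 40
python3 -m jog '[[0,0,0,0,0,0.1446,0.0854],[0,0,0,0,0,0.1446,0.0854],[0,0,0,0,0,0.1446,0.0854],[0,0,0,0,0,0.1446,0.0854]]'
python3 -m jog '[[-0.03,0.025,0,0,0,0,0.0854],[-0.03,0.025,0,0,0,0,0.0854],[-0.03,0.025,0,0,0,0,0.0854],[-0.03,0.025,0,0,0,0,0.0854],[-0.03,0.025,0,0,0,0,0.0854]]'
python3 -m jog '[[-0.03,0.025,0,0,0,0,0.0854],[-0.03,0.025,0,0,0,0,0.0854],[-0.03,0.025,0,0,0,0,0.0854],[-0.03,0.025,0,0,0,0,0.0854],[0,0,0,0,0,0,0.0854]]'
python3 - <<'E'
from h import *
p,r=tool();print(p,r)
E
```

```text
time_s: 0.6
eef_pos: [139.9, 505.9, 242.0]
ee_rot: [0.0, 0.479, 0.878, -0.0]
force: [-0.2, 0.1, 1.8]
grip_width: 1.001
grip_force: 0.0
time_s: 1.0
eef_pos: [139.9, 505.9, 242.0]
ee_rot: [0.0, 0.709, 0.705, -0.0]
force: [-0.5, -0.0, 0.3]
grip_width: 1.0
grip_force: 0.0
time_s: 1.5
eef_pos: [265.5, 354.6, 242.1]
ee_rot: [-0.0, 0.707, 0.707, -0.0]
force: [1.1, 1.2, 0.2]
grip_width: 1.004
grip_force: 0.0
time_s: 2.0
eef_pos: [366.9, 233.2, 242.0]
ee_rot: [0.0, 0.709, 0.705, -0.0]
force: [-0.0, 0.5, -0.2]
grip_width: 0.998
grip_force: 0.0
[366.88724802 233.22449417 241.98159259] [[ 5.04218404e-03  9.99987282e-01 -1.12750774e-04]
 [ 9.99986953e-01 -5.04227468e-03 -8.18628632e-04]
 [-8.19186741e-04 -1.08621627e-04 -9.99999659e-01]]
```

```bash
python3 -m jog '[[-0.03,0.035,0,0,0,0,0.0854],[-0.03,0.035,0,0,0,0,0.0854],[-0.03,0.03,0,0,0,0,0.0854],[0,0,0,0,0,0,0.0854],[0,0,0,0,0,0,0.0854]]'
python3 - <<'E'
from h import *
import cv2
print(tool()[0]);cv2.imwrite("pics/w1.png",eyes.capture("wrist")[:,:,::-1])
E
```

```text
time_s: 2.5
eef_pos: [464.6, 146.0, 241.8]
ee_rot: [-0.001, 0.708, 0.707, -0.0]
force: [0.4, -0.0, 1.2]
grip_width: 1.0
grip_force: 0.0
[464.58134658 145.96564573 241.79038428]
```

View pics/w1.png

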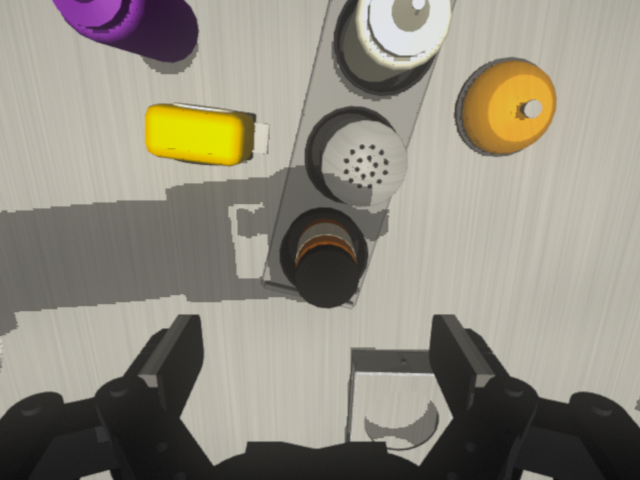

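The wrist view shows the jar's cap at (326,276), the dredger's lid centre at (366,165) and the nozzle tip at (419,5), with the rack's left end at the bottom. I'll turn these into positions.

```bash
python3 - <<'E'
from h import *
print(pix("wrist",[(326,276),(366,165),(419,5),(323,256)],[100,115,160,44]).round(1))
E
```

```text
[[471.4 106.6 100. ]
 [496.4 191.8 115. ]
 [513.1 273.8 160. ]
 [470.  101.4  44. ]]
```

```bash
python3 -m jog '[[-0.04,0.007,0.01,0,0,0,0.0854],[0,0,0.04,0,0,0,0.0854],[0,0,0.04,0,0,0,0.0854],[0,0,0.03,0,0,0,0.0854],[0,0,0,0,0,0,0.0854]]'; python3 -m jog '[[0,0,0,0,0,0,0.0854]]'
```

```text
time_s: 3.05
eef_pos: [469.1, 107.0, 119.5]
ee_rot: [-0.003, 0.707, 0.708, -0.002]
force: [-0.2, 0.1, 0.4]
grip_width: 1.005
grip_force: 0.0
time_s: 3.15
eef_pos: [471.8, 106.7, 123.4]
ee_rot: [0.0, 0.707, 0.707, 0.0]
force: [0.3, -0.2, -0.2]
grip_width: 1.001
grip_force: 0.0
```

```bash
python3 -m jog '[[0,0,0.02,0,0,0,0.0854],[-0.001,0,0.02,0,0,0,0.0854],[0,0,0.015,0,0,0,0.0854],[0,0,0,0,0,0,0.0854],[0,0,0,0,0,0,0.0854]]'; python3 -m jog '[[0,0,0,0,0,0,0],[0,0,0,0,0,0,0],[0,0,0,0,0,0,0],[0,0,0,0,0,0,0],[0,0,0,0,0,0,0]]' 40;  python3 -m jog '[[0,0,0,0,0,0,0],[0,0,0,0,0,0,0]]' 
```

```text
time_s: 3.65
eef_pos: [472.7, 105.2, 69.1]
ee_rot: [0.001, 0.707, 0.707, 0.001]
force: [0.1, 0.2, 0.8]
grip_width: 0.996
grip_force: 0.0
time_s: 4.15
eef_pos: [472.3, 104.9, 68.4]
ee_rot: [0.001, 0.707, 0.707, 0.001]
force: [-0.9, 0.1, 7.8]
grip_width: 0.568
grip_force: 40.8
time_s: 4.35
eef_pos: [472.3, 104.9, 68.4]
ee_rot: [0.001, 0.707, 0.707, 0.001]
force: [-1.2, 0.3, 8.1]
grip_width: 0.571
grip_force: 40.8
```

```bash
python3 -m jog '[[0,0,-0.02,0,0,0,0],[0,0,-0.035,0,0,0,0],[0,0,-0.035,0,0,0,0],[0,0,0,0,0,0,0],[0,0,0,0,0,0,0]]'; python3 -m jog '[[-0.04,0.01,0,0,0,0,0],[-0.04,0.01,0,0,0,0,0],[-0.04,0.01,0,0,0,0,0],[-0.04,0.01,0,0,0,0,0],[-0.04,0.01,0,0,0,0,0]]';  python3 -m jog '[[-0.04,0.01,0,0,0,0,0],[-0.035,0.01,0,0,0,0,0],[-0.03,0,0,0,0,0,0],[0,0,0,0,0,0,0],[0,0,0,0,0,0,0]]' 
python3 - <<'E'
from h import *
import cv2
print(tool());cv2.imwrite("pics/w2.png",eyes.capture("wrist")[:,:,::-1])
E
```

```text
time_s: 4.85
eef_pos: [471.7, 104.9, 157.4]
ee_rot: [0.0, 0.707, 0.707, 0.0]
force: [-0.3, 1.5, -1.7]
grip_width: 0.57
grip_force: 42.7
time_s: 5.35
eef_pos: [521.2, -96.6, 155.6]
ee_rot: [-0.001, 0.707, 0.707, -0.001]
force: [0.9, 0.5, -2.2]
grip_width: 0.568
grip_force: 42.6
time_s: 5.85
eef_pos: [541.0, -200.0, 155.6]
ee_rot: [-0.002, 0.708, 0.707, -0.0]
force: [0.3, 0.5, -1.7]
grip_width: 0.566
grip_force: 42.6
(array([ 540.9724892 , -199.98271757,  155.63005476]), array([[ 0.00141975,  0.99999567, -0.00257768],
       [ 0.99999732, -0.00141502,  0.00183444],
       [ 0.00183079, -0.00258028, -0.999995  ]]))
```

View pics/w2.png

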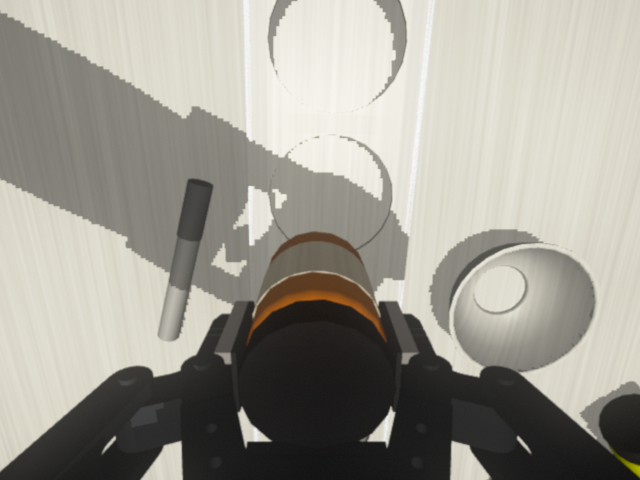

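The wrist view shows the first opening centred at about (338,42) and the second at about (331,192), with the bowl on the right at (525,305) outside the rack.

```bash
python3 - <<'E'
from h import *
print(pix("wrist",[(338,42),(331,192),(271,192),(392,192),(331,135),(331,250),(338,112)],42).round(1))
E
```

```text
[[ 553.2  -83.3   42. ]
 [ 550.2 -169.1   42. ]
 [ 512.3 -169.1   42. ]
 [ 588.8 -169.1   42. ]
 [ 549.8 -134.2   42. ]
 [ 550.7 -208.1   42. ]
 [ 553.8 -121.    42. ]]
```

```bash
python3 -m jog '[[-0.04,0.001,0,0,0,0,0],[-0.04,0.001,0,0,0,0,0],[-0.04,0.001,0,0,0,0,0],[-0.032,0.001,0,0,0,0,0],[0,0,0,0,0,0,0]]'; python3 -m jog '[[0,0,0,0,0,0,0],[0,0,0.03,0,0,0,0]]';  python3 -m jog '[[0,0,0.03,0,0,0,0],[0,0,0.02,0,0,0,0],[0,0,0.006,0,0,0,0],[0,0,0,0,0,0,0],[0,0,0,0,0,0,0]]'
```

```text
time_s: 6.4
eef_pos: [545.1, -354.4, 156.2]
ee_rot: [-0.0, 0.708, 0.706, -0.0]
force: [0.3, 0.7, -2.1]
grip_width: 0.572
grip_force: 42.6
time_s: 6.6
eef_pos: [547.5, -351.6, 130.6]
ee_rot: [0.004, 0.707, 0.708, 0.0]
force: [-0.0, -0.1, -2.2]
grip_width: 0.569
grip_force: 42.7
time_s: 7.1
eef_pos: [546.3, -351.9, 72.8]
ee_rot: [0.001, 0.707, 0.707, 0.0]
force: [-0.3, -0.4, -0.8]
grip_width: 0.565
grip_force: 42.6
```

```bash
python3 -m jog '[[0,-0.001,0.004,0,0,0,0],[0,0,0.003,0,0,0,0],[0,0,0.002,0,0,0,0],[0,0,0,0,0,0,0]]'; python3 -m jog '[[0,0,0.001,0,0,0,0],[0,0,0,0,0,0,0]]'; python3 -m jog '[[0,0,0.001,0,0,0,0],[0,0,0,0,0,0,0]]'
```

```text
time_s: 7.5
eef_pos: [544.6, -352.3, 62.5]
ee_rot: [0.0, 0.707, 0.707, -0.0]
force: [0.7, 0.0, 0.3]
grip_width: 0.565
grip_force: 42.7
time_s: 7.7
eef_pos: [544.7, -352.3, 62.5]
ee_rot: [0.0, 0.707, 0.707, -0.0]
force: [-2.7, 2.5, 6.3]
grip_width: 0.571
grip_force: 43.4
time_s: 7.9
eef_pos: [544.7, -352.3, 62.4]
ee_rot: [0.0, 0.707, 0.707, -0.0]
force: [-6.4, 3.4, 13.5]
grip_width: 0.569
grip_force: 44.0
```

```bash
python3 -m jog '[[0,0,-0.001,0,0,0,0.0854],[0,0,0,0,0,0,0.0854],[0,0,0,0,0,0,0.0854],[0,0,0,0,0,0,0.0854]]'; python3 -m jog '[[0,0,-0.03,0,0,0,0.0854],[0,0,-0.04,0,0,0,0.0854],[0,0,-0.04,0,0,0,0.0854],[0,0,0,0,0,0,0.0854],[0,0,0,0,0,0,0.0854]]'
python3 - <<'E'
from h import *
import cv2
print(tool()[0]);a=eyes.capture("wrist")[:,:,::-1];b=eyes.capture("scene")[:,:,::-1]
cv2.imwrite("pics/w3.png",cv2.hconcat([cv2.resize(a,(400,300)),cv2.resize(b[150:330,120:360],(400,300))]))
E
```

```text
time_s: 8.3
eef_pos: [544.6, -352.1, 61.0]
ee_rot: [-0.0, 0.707, 0.707, 0.0]
force: [0.9, 0.7, 0.0]
grip_width: 1.002
grip_force: 0.0
time_s: 8.8
eef_pos: [544.7, -352.2, 171.6]
ee_rot: [0.001, 0.707, 0.707, 0.0]
force: [-0.6, 0.7, -1.2]
grip_width: 0.996
grip_force: 0.0
[ 544.69305196 -352.22157049  171.63058066]
```

View pics/w3.png

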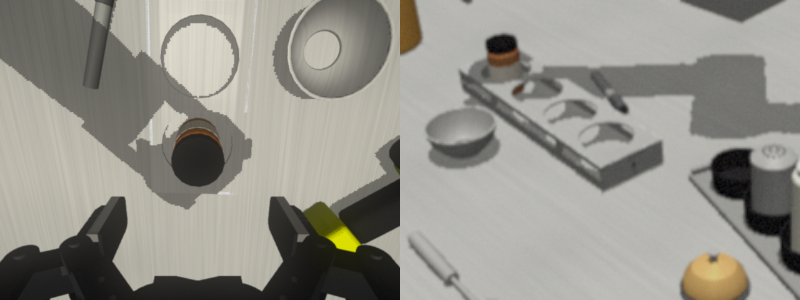

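The jar stands upright in opening 4 (cap at (198,160) in the left half), and opening 3's rim is at (200,55). I'll check both numerically and fly to the dredger.

```bash
python3 - <<'E'
from h import *
print(pix("wrist",[(317,256),(320,88)],[94,42]).round(1))
E
python3 -m jog '[[0.045,-0.004,0,0,0,0,0.0854],[0.045,-0.004,0,0,0,0,0.0854],[0.045,-0.004,0,0,0,0,0.0854],[0.045,-0.004,0,0,0,0,0.0854],[0.045,-0.004,0,0,0,0,0.0854]]'
python3 -m jog '[[0.045,-0.004,0,0,0,0,0.0854],[0.045,-0.004,0,0,0,0,0.0854],[0.045,-0.004,0,0,0,0,0.0854],[0.045,-0.004,0,0,0,0,0.0854],[0.045,-0.004,0,0,0,0,0.0854]]'
python3 -m jog '[[0.045,-0.004,0,0,0,0,0.0854],[0.045,-0.004,0,0,0,0,0.0854],[0,0,0,0,0,0,0.0854],[0,0,0,0,0,0,0.0854]]'
python3 - <<'E'
from h import *
import cv2
print(tool()[0]);cv2.imwrite("pics/w4.png",eyes.capture("wrist")[:,:,::-1])
E
```

```text
[[ 544.4 -350.3   94. ]
 [ 546.2 -259.4   42. ]]
time_s: 9.4
eef_pos: [523.7, -125.2, 170.0]
ee_rot: [-0.001, 0.707, 0.707, -0.0]
force: [1.4, 0.3, 0.8]
grip_width: 0.999
grip_force: 0.0
time_s: 9.9
eef_pos: [503.8, 99.6, 170.1]
ee_rot: [-0.001, 0.707, 0.707, -0.001]
force: [0.5, 0.7, -0.1]
grip_width: 0.998
grip_force: 0.0
time_s: 10.3
eef_pos: [496.2, 188.4, 170.1]
ee_rot: [-0.001, 0.707, 0.708, -0.001]
force: [0.3, -0.5, 1.0]
grip_width: 1.003
grip_force: 0.0
[496.17393572 188.37425632 170.1011378 ]
```

View pics/w4.png

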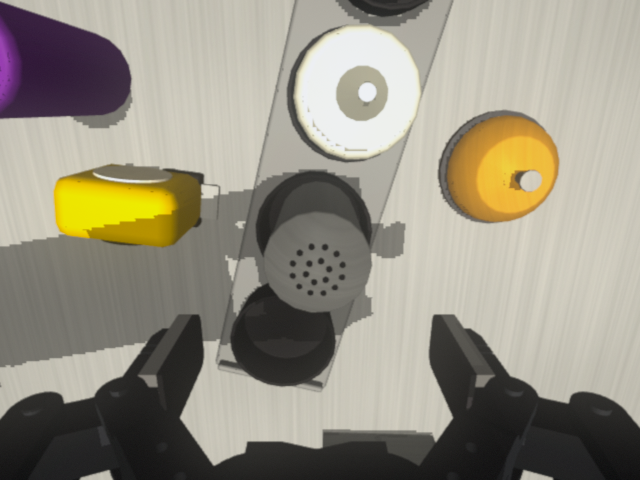

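The dredger's lid is centred at about (318,264). The squeeze bottle's nozzle tip is at (368,92) and its shoulder circle is centred at about (356,92).

```bash
python3 - <<'E'
from h import *
print(pix("wrist",[(317,269),(318,262),(368,92),(356,92)],[116,110,160,126]).round(1))
E
```

```text
[[496.8 189.8 116. ]
 [497.3 191.3 110. ]
 [514.  273.2 160. ]
 [513.1 274.4 126. ]]
```

```bash
python3 -m jog '[[0.002,0,0.03,0,0,0,0.0854],[0,0,0.03,0,0,0,0.0854],[0,0,0.022,0,0,0,0.0854],[0,0,0.01,0,0,0,0.0854],[0,0,0,0,0,0,0.0854]]'; python3 -m jog '[[0,0,0,0,0,0,0.0854]]'
```

```text
time_s: 10.85
eef_pos: [496.5, 188.8, 78.3]
ee_rot: [-0.001, 0.708, 0.706, -0.001]
force: [-0.2, 0.6, 1.0]
grip_width: 1.001
grip_force: 0.0
time_s: 10.95
eef_pos: [497.5, 189.4, 80.1]
ee_rot: [0.0, 0.708, 0.707, 0.0]
force: [0.1, 0.0, 0.1]
grip_width: 1.001
grip_force: 0.0
```

Grip, lift, fly to opening 3 at about (546.5,-261): dx -0.450, dy +0.049.

```bash
python3 -m jog '[[0.001,-0.001,0.002,0,0,0,0],[0,0,0,0,0,0,0],[0,0,0,0,0,0,0],[0,0,0,0,0,0,0],[0,0,0,0,0,0,0]]' 45
python3 -m jog '[[0,0,0,0,0,0,0],[0,0,0,0,0,0,0]]'
python3 -m jog '[[0,0,-0.02,0,0,0,0],[0,0,-0.035,0,0,0,0],[0,0,-0.035,0,0,0,0],[0,0,0,0,0,0,0],[0,0,0,0,0,0,0]]'
```

```text
time_s: 11.45
eef_pos: [496.2, 191.0, 78.2]
ee_rot: [0.0, 0.707, 0.707, 0.001]
force: [-1.2, -0.5, 5.5]
grip_width: 0.655
grip_force: 46.7
time_s: 11.65
eef_pos: [496.2, 191.0, 78.2]
ee_rot: [0.0, 0.707, 0.707, 0.001]
force: [-0.2, -0.9, 5.5]
grip_width: 0.661
grip_force: 46.7
time_s: 12.15
eef_pos: [495.5, 190.9, 167.0]
ee_rot: [-0.0, 0.707, 0.707, -0.0]
force: [0.1, -0.3, -3.1]
grip_width: 0.656
grip_force: 48.9
```

```bash
python3 -m jog '[[-0.03,0.005,0,0,0,0,0],[-0.045,0.005,0,0,0,0,0],[-0.045,0.005,0,0,0,0,0],[-0.045,0.005,0,0,0,0,0],[-0.045,0.005,0,0,0,0,0]]'
python3 -m jog '[[-0.045,0.005,0,0,0,0,0],[-0.045,0.005,0,0,0,0,0],[-0.045,0.005,0,0,0,0,0],[-0.045,0.005,0,0,0,0,0],[-0.04,0.005,0,0,0,0,0]]'
python3 -m jog '[[-0.022,0,0,0,0,0,0],[0,0,0,0,0,0,0],[0,0,0,0,0,0,0]]'
```

```text
time_s: 12.65
eef_pos: [519.8, -20.7, 165.4]
ee_rot: [-0.002, 0.707, 0.707, -0.001]
force: [1.4, -0.3, -3.9]
grip_width: 0.661
grip_force: 48.9
time_s: 13.15
eef_pos: [544.8, -241.0, 165.0]
ee_rot: [-0.002, 0.708, 0.707, -0.0]
force: [0.7, 0.3, -2.7]
grip_width: 0.656
grip_force: 48.9
time_s: 13.45
eef_pos: [545.0, -260.7, 165.3]
ee_rot: [-0.002, 0.707, 0.707, -0.0]
force: [0.5, 0.5, -3.3]
grip_width: 0.66
grip_force: 48.9
```

```bash
python3 -m jog '[[-0.001,0.001,0.03,0,0,0,0],[0,0,0.03,0,0,0,0],[0,0,0.02,0,0,0,0],[0,0,0.006,0,0,0,0],[0,0,0,0,0,0,0]]'; python3 -m jog '[[0,0,0,0,0,0,0],[0,0,0.002,0,0,0,0],[0,0,0,0,0,0,0]]'
```

```text
time_s: 13.95
eef_pos: [546.5, -261.0, 80.6]
ee_rot: [-0.001, 0.707, 0.707, -0.0]
force: [-1.2, 0.7, -2.6]
grip_width: 0.658
grip_force: 48.9
time_s: 14.25
eef_pos: [546.8, -262.2, 79.9]
ee_rot: [0.0, 0.707, 0.707, 0.0]
force: [-0.3, 0.3, -3.0]
grip_width: 0.659
grip_force: 48.9
```

```bash
python3 -m jog '[[0,0,0.003,0,0,0,0],[0,0,0.002,0,0,0,0],[0,0,0,0,0,0,0]]'; python3 -m jog '[[0,0,0.0015,0,0,0,0],[0,0,0,0,0,0,0]]'; python3 -m jog '[[0,0,0.001,0,0,0,0],[0,0,0,0,0,0,0]]'; python3 -m jog '[[0,0,0.001,0,0,0,0],[0,0,0,0,0,0,0]]'
```

```text
time_s: 14.55
eef_pos: [546.5, -262.1, 73.9]
ee_rot: [-0.0, 0.707, 0.707, -0.0]
force: [-0.5, 0.7, -3.6]
grip_width: 0.65
grip_force: 48.9
time_s: 14.75
eef_pos: [546.6, -262.1, 72.6]
ee_rot: [-0.0, 0.707, 0.707, -0.0]
force: [-0.7, 0.1, -3.0]
grip_width: 0.658
grip_force: 48.9
time_s: 14.95
eef_pos: [546.8, -262.4, 72.3]
ee_rot: [0.0, 0.707, 0.707, -0.0]
force: [-0.8, 0.8, 1.6]
grip_width: 0.655
grip_force: 48.8
time_s: 15.15
eef_pos: [547.0, -262.6, 72.2]
ee_rot: [0.001, 0.707, 0.707, -0.0]
force: [-2.8, 0.0, 9.6]
grip_width: 0.649
grip_force: 48.8
```

```bash
python3 -m jog '[[0,0,-0.001,0,0,0,0.0854],[0,0,0,0,0,0,0.0854],[0,0,0,0,0,0,0.0854],[0,0,0,0,0,0,0.0854]]'; python3 -m jog '[[0,0,-0.03,0,0,0,0.0854],[0,0,-0.04,0,0,0,0.0854],[0,0,-0.04,0,0,0,0.0854],[0,0,-0.02,0,0,0,0.0854],[0,0,0,0,0,0,0.0854]]'
python3 - <<'E'
from h import *
import cv2
p=tool();a=eyes.capture("wrist")[:,:,::-1];np.savez("p5",*p);print(p[0])
cv2.imwrite("pics/w5.png",a)
E
python3 -m jog '[[0.045,-0.003,0,0,0,0,0.0854],[0.045,-0.003,0,0,0,0,0.0854],[0.045,-0.003,0,0,0,0,0.0854],[0.045,-0.003,0,0,0,0,0.0854],[0.045,-0.003,0,0,0,0,0.0854]]'
python3 -m jog '[[0.045,-0.003,0,0,0,0,0.0854],[0.045,-0.003,0,0,0,0,0.0854],[0.045,-0.003,0,0,0,0,0.0854],[0.045,-0.003,0,0,0,0,0.0854],[0.045,-0.003,0,0,0,0,0.0854]]'
python3 -m jog '[[0.045,-0.003,0,0,0,0,0.0854],[0.03,0,0,0,0,0,0.0854],[0,0,0,0,0,0,0.0854],[0,0,0,0,0,0,0.0854]]'
python3 - <<'E'
from h import *
import cv2
p=tool();a=eyes.capture("wrist")[:,:,::-1];np.savez("p6",*p);print(p[0])
b=cv2.imread("pics/w5.png")
cv2.imwrite("pics/w56.png",cv2.hconcat([cv2.resize(b,(400,300)),cv2.resize(a,(400,300))]))
E
```

```text
time_s: 15.55
eef_pos: [546.6, -262.1, 71.6]
ee_rot: [-0.0, 0.707, 0.707, 0.0]
force: [0.6, -0.1, -0.1]
grip_width: 1.001
grip_force: 0.0
time_s: 16.05
eef_pos: [547.6, -262.7, 205.0]
ee_rot: [0.003, 0.707, 0.707, 0.0]
force: [1.0, -0.6, -0.5]
grip_width: 1.001
grip_force: 0.0
[ 547.56951976 -262.74688754  205.00917854]
time_s: 16.6
eef_pos: [530.7, -35.3, 200.1]
ee_rot: [-0.001, 0.707, 0.707, -0.001]
force: [1.0, 0.6, 0.2]
grip_width: 1.001
grip_force: 0.0
time_s: 17.1
eef_pos: [515.8, 189.6, 200.1]
ee_rot: [-0.001, 0.707, 0.707, -0.001]
force: [1.6, -0.5, -0.2]
grip_width: 1.0
grip_force: 0.0
time_s: 17.5
eef_pos: [513.3, 262.9, 200.2]
ee_rot: [-0.001, 0.707, 0.707, -0.001]
force: [0.6, -0.2, 0.2]
grip_width: 1.001
grip_force: 0.0
[513.26511777 262.85330419 200.1663087 ]
```

View pics/w56.png

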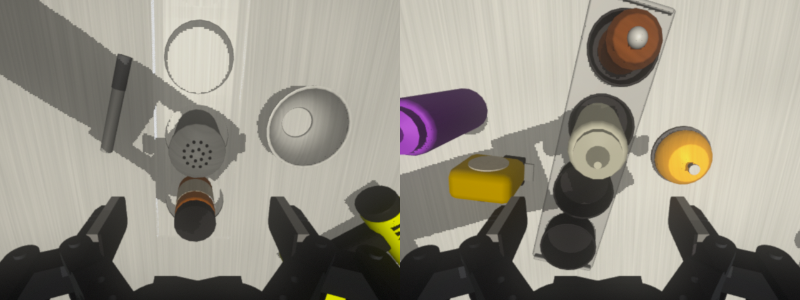

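The left half shows the dredger at (197,154) and jar at (195,222) standing upright in openings 3 and 4, and opening 2 at (199,57). The right half shows the nozzle tip at (598,165) and the mill's ball at (638,37).

```bash
python3 - <<'E'
from h import *
q=np.load("p5.npz");print(pix("wrist",[(315,246),(312,355),(318,91)],[110,94,42],(q['arr_0'],q['arr_1'])).round(1))
print(pix("wrist",[(317,264),(316,240),(381,59)],[160,126,155]).round(1))
E
```

```text
[[ 547.3 -262.5  110. ]
 [ 545.1 -351.5   94. ]
 [ 549.6 -171.6   42. ]]
[[513.8 272.9 160. ]
 [513.3 273.4 126. ]
 [540.2 361.9 155. ]]
```

```bash
python3 -m jog '[[0.010,0,0,0,0,0,0.0854],[0,0,0.03,0,0,0,0.0854],[0,0,0.03,0,0,0,0.0854],[0,0,0.022,0,0,0,0.0854],[0,0,0.008,0,0,0,0.0854]]'; python3 -m jog '[[0,0,0,0,0,0,0.0854],[0,0,0,0,0,0,0.0854]]'
python3 -m jog '[[0,0,0,0,0,0,0],[0,0,0,0,0,0,0],[0,0,0,0,0,0,0],[0,0,0,0,0,0,0],[0,0,0,0,0,0,0]]' 45
python3 -m jog '[[0,0,0,0,0,0,0],[0,0,0,0,0,0,0]]'
```

```text
time_s: 18.05
eef_pos: [513.1, 272.2, 109.6]
ee_rot: [-0.001, 0.708, 0.707, -0.002]
force: [0.7, 0.2, 1.0]
grip_width: 1.003
grip_force: 0.0
time_s: 18.25
eef_pos: [514.5, 272.9, 113.0]
ee_rot: [0.0, 0.707, 0.707, 0.001]
force: [-0.3, 0.2, 0.8]
grip_width: 0.998
grip_force: 0.0
time_s: 18.75
eef_pos: [514.1, 273.0, 112.9]
ee_rot: [0.0, 0.707, 0.707, 0.001]
force: [-2.0, -0.1, 6.5]
grip_width: 0.612
grip_force: 47.3
time_s: 18.95
eef_pos: [514.2, 273.0, 112.9]
ee_rot: [0.0, 0.707, 0.707, 0.001]
force: [-1.2, -0.1, 6.6]
grip_width: 0.614
grip_force: 47.3
```

```bash
python3 -m jog '[[0,0,-0.02,0,0,0,0],[0,0,-0.035,0,0,0,0],[0,0,-0.035,0,0,0,0],[0,0,0,0,0,0,0],[-0.02,0.002,0,0,0,0,0]]'
python3 -m jog '[[-0.04,0.004,0,0,0,0,0],[-0.045,0.004,0,0,0,0,0],[-0.045,0.004,0,0,0,0,0],[-0.045,0.004,0,0,0,0,0],[-0.045,0.004,0,0,0,0,0]]'
python3 -m jog '[[-0.045,0.004,0,0,0,0,0],[-0.045,0.004,0,0,0,0,0],[-0.045,0.004,0,0,0,0,0],[-0.04,0.002,0,0,0,0,0],[-0.03,0,0,0,0,0,0]]'
python3 -m jog '[[0,0,0,0,0,0,0],[0,0,0,0,0,0,0],[0,0,0,0,0,0,0]]'
```

```text
time_s: 19.45
eef_pos: [515.5, 254.0, 201.9]
ee_rot: [0.0, 0.706, 0.708, 0.001]
force: [0.2, 0.4, -3.5]
grip_width: 0.608
grip_force: 48.2
time_s: 19.95
eef_pos: [535.2, 31.2, 200.9]
ee_rot: [-0.001, 0.707, 0.707, -0.0]
force: [0.6, -0.3, -1.8]
grip_width: 0.609
grip_force: 48.2
time_s: 20.45
eef_pos: [549.2, -174.5, 200.6]
ee_rot: [-0.001, 0.708, 0.706, -0.0]
force: [0.5, 0.5, -2.2]
grip_width: 0.606
grip_force: 48.2
time_s: 20.75
eef_pos: [549.6, -171.1, 201.3]
ee_rot: [-0.001, 0.707, 0.707, -0.0]
force: [-0.5, -0.4, -1.8]
grip_width: 0.61
grip_force: 48.2
```

```bash
python3 -m jog '[[0,0,0.03,0,0,0,0],[0,0,0.03,0,0,0,0],[0,0,0.02,0,0,0,0],[0,0,0.006,0,0,0,0],[0,0,0,0,0,0,0]]'; python3 -m jog '[[0,0,0,0,0,0,0],[0,0,0,0,0,0,0]]'; python3 -m jog '[[0,0,0.002,0,0,0,0],[0,0,0,0,0,0,0]]'
```

```text
time_s: 21.25
eef_pos: [549.7, -171.3, 115.6]
ee_rot: [-0.0, 0.707, 0.707, -0.0]
force: [1.4, -0.8, -2.1]
grip_width: 0.616
grip_force: 48.1
time_s: 21.45
eef_pos: [550.2, -172.2, 117.1]
ee_rot: [0.001, 0.707, 0.707, 0.0]
force: [0.1, -0.4, -2.1]
grip_width: 0.616
grip_force: 48.2
time_s: 21.65
eef_pos: [549.7, -172.2, 114.0]
ee_rot: [0.0, 0.707, 0.707, 0.0]
force: [-0.5, 0.3, -1.7]
grip_width: 0.613
grip_force: 48.2
```

Contact is expected at about 106.9.

```bash
python3 -m jog '[[0,0,0.003,0,0,0,0],[0,0,0.002,0,0,0,0],[0,0,0,0,0,0,0]]'; python3 -m jog '[[0,0,0.0015,0,0,0,0],[0,0,0,0,0,0,0]]'; python3 -m jog '[[0,0,0.001,0,0,0,0],[0,0,0,0,0,0,0]]'; python3 -m jog '[[0,0,0.001,0,0,0,0],[0,0,0,0,0,0,0]]'
```

```text
time_s: 21.95
eef_pos: [549.5, -172.1, 108.4]
ee_rot: [-0.0, 0.707, 0.707, -0.0]
force: [0.1, -0.1, -2.4]
grip_width: 0.614
grip_force: 48.2
time_s: 22.15
eef_pos: [549.6, -172.2, 107.1]
ee_rot: [-0.0, 0.707, 0.707, -0.0]
force: [0.3, -0.5, -2.8]
grip_width: 0.61
grip_force: 48.3
time_s: 22.35
eef_pos: [549.7, -172.3, 107.0]
ee_rot: [0.0, 0.707, 0.707, -0.0]
force: [-3.0, -0.3, 4.3]
grip_width: 0.613
grip_force: 48.9
time_s: 22.55
eef_pos: [549.8, -172.4, 106.9]
ee_rot: [0.001, 0.707, 0.707, -0.0]
force: [-5.6, 1.4, 12.8]
grip_width: 0.61
grip_force: 49.9
```

```bash
python3 -m jog '[[0,0,-0.001,0,0,0,0.0854],[0,0,0,0,0,0,0.0854],[0,0,0,0,0,0,0.0854],[0,0,0,0,0,0,0.0854]]'; python3 -m jog '[[0,0,-0.03,0,0,0,0.0854],[0,0,-0.04,0,0,0,0.0854],[0,0,-0.025,0,0,0,0.0854],[0,0,0,0,0,0,0.0854],[0,0,0,0,0,0,0.0854]]'
python3 - <<'E'
from h import *
import cv2
p=tool();a=eyes.capture("wrist")[:,:,::-1];np.savez("p7",*p);print(p[0])
cv2.imwrite("pics/w7.png",a)
E
python3 -m jog '[[0.045,-0.001,0,0,0,0,0.0854],[0.045,-0.001,0,0,0,0,0.0854],[0.045,-0.001,0,0,0,0,0.0854],[0.045,-0.001,0,0,0,0,0.0854],[0.045,-0.001,0,0,0,0,0.0854]]'
python3 -m jog '[[0.045,-0.001,0,0,0,0,0.0854],[0.045,-0.001,0,0,0,0,0.0854],[0.045,-0.001,0,0,0,0,0.0854],[0.045,-0.001,0,0,0,0,0.0854],[0.045,-0.001,0,0,0,0,0.0854]]'
python3 -m jog '[[0.045,0,0,0,0,0,0.0854],[0.03,0,0,0,0,0,0.0854],[0,0,0,0,0,0,0.0854],[0,0,0,0,0,0,0.0854]]'
python3 - <<'E'
from h import *
import cv2
p=tool();a=eyes.capture("wrist")[:,:,::-1];print(p[0])
b=cv2.imread("pics/w7.png")
cv2.imwrite("pics/w78.png",cv2.hconcat([cv2.resize(b,(400,300)),cv2.resize(a,(400,300))]))
E
```

```text
time_s: 22.95
eef_pos: [549.7, -172.1, 106.1]
ee_rot: [-0.0, 0.707, 0.707, -0.0]
force: [0.4, 0.2, 0.1]
grip_width: 0.997
grip_force: 0.0
time_s: 23.45
eef_pos: [549.6, -172.1, 200.9]
ee_rot: [-0.0, 0.707, 0.707, -0.0]
force: [0.8, 0.4, -0.3]
grip_width: 1.001
grip_force: 0.0
[ 549.58041508 -172.07380694  200.94944356]
time_s: 24.0
eef_pos: [543.9, 54.6, 199.8]
ee_rot: [-0.001, 0.707, 0.707, -0.001]
force: [1.7, -0.4, -0.4]
grip_width: 1.001
grip_force: 0.0
time_s: 24.5
eef_pos: [539.1, 279.6, 199.7]
ee_rot: [-0.001, 0.707, 0.707, -0.001]
force: [1.4, -0.1, -0.4]
grip_width: 0.998
grip_force: 0.0
time_s: 24.9
eef_pos: [539.4, 352.8, 199.6]
ee_rot: [-0.0, 0.707, 0.707, -0.001]
force: [0.1, 0.2, 0.2]
grip_width: 0.997
grip_force: 0.0
[539.39769327 352.80007349 199.56490288]
```

View pics/w78.png

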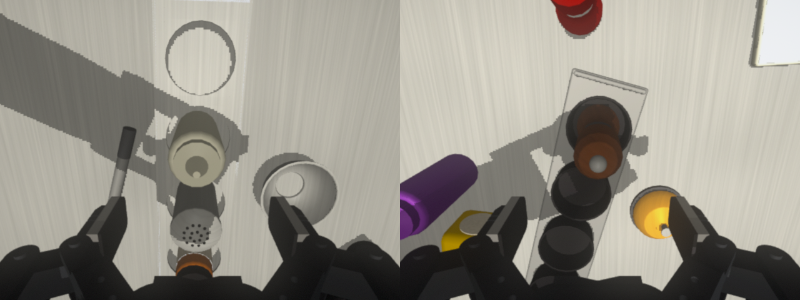

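Left half: the squeeze bottle stands upright in opening 2 (tip at (196,175)), and opening 1 is at (200,58). Right half: the mill's ball is at (598,163). The red look-alike at (579,10) is well clear.

```bash
python3 - <<'E'
from h import *
q=np.load("p7.npz");print(pix("wrist",[(314,280),(320,93)],[154,42],(q['arr_0'],q['arr_1'])).round(1))
print(pix("wrist",[(317,261)],[155]).round(1))
E
```

```text
[[ 548.5 -172.5  154. ]
 [ 552.2  -81.8   42. ]]
[[540.  362.5 155. ]]
```

```bash
python3 -m jog '[[0.010,0,0,0,0,0,0.0854],[0,0,0.03,0,0,0,0.0854],[0,0,0.03,0,0,0,0.0854],[0,0,0.022,0,0,0,0.0854],[0,0,0.008,0,0,0,0.0854]]'; python3 -m jog '[[0,0,0.001,0,0,0,0.0854],[0,0,0.001,0,0,0,0.0854],[0,0,0,0,0,0,0.0854]]'
python3 -m jog '[[0,0,0,0,0,0,0],[0,0,0,0,0,0,0],[0,0,0,0,0,0,0],[0,0,0,0,0,0,0],[0,0,0,0,0,0,0]]' 45
python3 -m jog '[[0,0,0,0,0,0,0],[0,0,0,0,0,0,0],[0,0,0,0,0,0,0]]'
python3 -m jog '[[0,0,-0.02,0,0,0,0],[0,0,-0.035,0,0,0,0],[0,0,-0.035,0,0,0,0],[0,0,0,0,0,0,0],[0,0,0,0,0,0,0]]'
```

```text
time_s: 25.45
eef_pos: [539.2, 362.0, 108.9]
ee_rot: [-0.001, 0.708, 0.707, -0.002]
force: [-0.7, 0.2, 1.1]
grip_width: 1.001
grip_force: 0.0
time_s: 25.75
eef_pos: [540.4, 363.0, 110.6]
ee_rot: [0.0, 0.707, 0.707, 0.001]
force: [0.2, -0.0, -0.4]
grip_width: 1.002
grip_force: 0.0
time_s: 26.25
eef_pos: [539.9, 363.0, 109.8]
ee_rot: [0.0, 0.707, 0.707, 0.0]
force: [-2.2, 0.4, 5.3]
grip_width: 0.477
grip_force: 45.7
time_s: 26.55
eef_pos: [539.9, 363.0, 109.8]
ee_rot: [0.0, 0.707, 0.707, 0.0]
force: [-1.0, 0.4, 5.3]
grip_width: 0.48
grip_force: 45.7
time_s: 27.05
eef_pos: [539.7, 362.7, 198.5]
ee_rot: [-0.0, 0.707, 0.707, -0.0]
force: [-0.2, 0.8, -4.0]
grip_width: 0.477
grip_force: 46.5
```

```bash
python3 -m jog '[[-0.02,0.001,0,0,0,0,0],[-0.04,0.001,0,0,0,0,0],[-0.045,0.001,0,0,0,0,0],[-0.045,0.001,0,0,0,0,0],[-0.045,0.001,0,0,0,0,0]]'
python3 -m jog '[[-0.045,0.001,0,0,0,0,0],[-0.045,0.001,0,0,0,0,0],[-0.045,0.001,0,0,0,0,0],[-0.045,0.001,0,0,0,0,0],[-0.04,0.001,0,0,0,0,0]]'
python3 -m jog '[[-0.030,0.001,0,0,0,0,0],[0,0,0,0,0,0,0],[0,0,0,0,0,0,0],[0,0,0,0,0,0,0]]'
```

```text
time_s: 27.55
eef_pos: [543.7, 166.1, 197.0]
ee_rot: [-0.001, 0.707, 0.707, -0.002]
force: [1.2, -0.7, -1.8]
grip_width: 0.477
grip_force: 46.6
time_s: 28.05
eef_pos: [548.6, -54.1, 197.2]
ee_rot: [-0.002, 0.707, 0.707, -0.001]
force: [0.6, 0.7, -3.3]
grip_width: 0.479
grip_force: 46.6
time_s: 28.45
eef_pos: [550.3, -81.1, 198.3]
ee_rot: [-0.001, 0.707, 0.707, -0.0]
force: [0.7, 0.2, -4.1]
grip_width: 0.477
grip_force: 46.6
```

```bash
python3 -m jog '[[0,0,0.03,0,0,0,0],[0,0,0.03,0,0,0,0],[0,0,0.02,0,0,0,0],[0,0,0.006,0,0,0,0],[0,0,0,0,0,0,0]]'; python3 -m jog '[[0,0,0,0,0,0,0],[0,0,0.002,0,0,0,0],[0,0,0,0,0,0,0]]'
```

```text
time_s: 28.95
eef_pos: [550.5, -81.3, 112.9]
ee_rot: [-0.001, 0.707, 0.707, -0.0]
force: [-0.4, 0.4, -2.2]
grip_width: 0.477
grip_force: 46.5
time_s: 29.25
eef_pos: [550.9, -82.2, 111.8]
ee_rot: [0.0, 0.707, 0.707, 0.0]
force: [-0.3, -1.3, -3.3]
grip_width: 0.479
grip_force: 46.6
```

```bash
python3 -m jog '[[0,0,0.003,0,0,0,0],[0,0,0.002,0,0,0,0],[0,0,0,0,0,0,0]]'; python3 -m jog '[[0,0,0.0015,0,0,0,0],[0,0,0,0,0,0,0]]'; python3 -m jog '[[0,0,0.001,0,0,0,0],[0,0,0,0,0,0,0]]'; python3 -m jog '[[0,0,0.001,0,0,0,0],[0,0,0,0,0,0,0]]'
```

```text
time_s: 29.55
eef_pos: [550.5, -82.1, 105.9]
ee_rot: [-0.0, 0.707, 0.707, -0.0]
force: [-0.1, 0.1, -3.2]
grip_width: 0.475
grip_force: 46.6
time_s: 29.75
eef_pos: [550.7, -82.1, 104.6]
ee_rot: [-0.0, 0.707, 0.707, -0.0]
force: [-0.2, -0.8, -2.9]
grip_width: 0.483
grip_force: 46.6
time_s: 29.95
eef_pos: [550.8, -82.2, 103.9]
ee_rot: [0.0, 0.707, 0.707, 0.0]
force: [-0.5, -0.8, -3.2]
grip_width: 0.476
grip_force: 46.7
time_s: 30.15
eef_pos: [550.9, -82.3, 103.8]
ee_rot: [0.0, 0.707, 0.707, 0.0]
force: [-2.8, -0.3, 6.0]
grip_width: 0.481
grip_force: 47.5
```

On the floor. Release, rise, move clear and check.

```bash
python3 -m jog '[[0,0,0,0,0,0,0.0854],[0,0,0,0,0,0,0.0854],[0,0,0,0,0,0,0.0854],[0,0,0,0,0,0,0.0854],[0,0,0,0,0,0,0.0854]]'; python3 -m jog '[[0,0,-0.03,0,0,0,0.0854],[0,0,-0.04,0,0,0,0.0854],[0,0,-0.04,0,0,0,0.0854],[0,0,0,0,0,0,0.0854],[0.04,0,0,0,0,0,0.0854]]'
python3 -m jog '[[0.045,-0.03,0,0,0,0,0.0854],[0.045,-0.03,0,0,0,0,0.0854],[0.045,-0.03,0,0,0,0,0.0854],[0.045,-0.03,0,0,0,0,0.0854],[0,0,0,0,0,0,0.0854]]'
python3 - <<'E'
from h import *
import cv2
a=eyes.capture("top")[140:240,330:550,::-1];b=eyes.capture("scene")[130:290,130:370,::-1]
cv2.imwrite("pics/end.png",cv2.vconcat([cv2.resize(a,(600,273)),cv2.resize(b,(600,320))]))
E
```

```text
time_s: 30.65
eef_pos: [550.7, -82.2, 102.8]
ee_rot: [0.0, 0.707, 0.707, -0.0]
force: [-0.5, 0.1, 0.0]
grip_width: 0.999
grip_force: 0.0
time_s: 31.15
eef_pos: [551.2, -44.7, 213.4]
ee_rot: [0.001, 0.709, 0.705, 0.0]
force: [0.5, 1.0, 0.0]
grip_width: 0.998
grip_force: 0.0
time_s: 31.65
eef_pos: [436.9, 127.9, 212.6]
ee_rot: [-0.001, 0.705, 0.709, -0.0]
force: [0.9, -0.4, 0.5]
grip_width: 0.996
grip_force: 0.0
```

View pics/end.png

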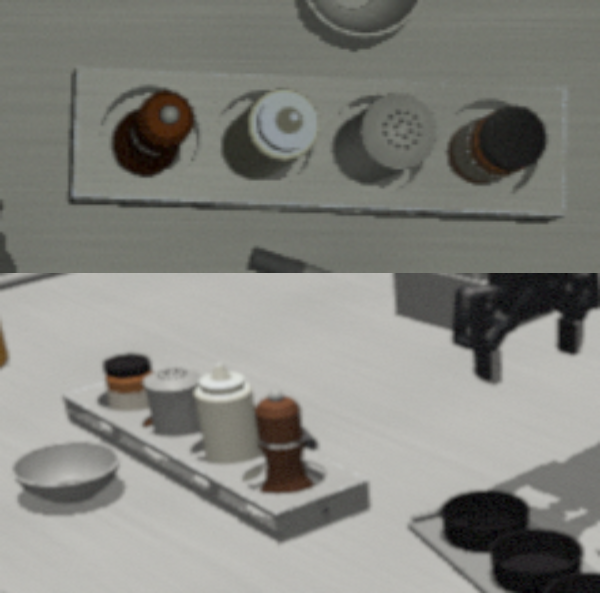

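All four stand upright in the openings, in order from the left: mill at (150,130), squeeze at (270,130), dredger at (390,135), jar at (500,140). The arm is clear.

```bash
python3 -m jog '[[0,0,0,0,0,0,0.0854],[0,0,0,0,0,0,0.0854]]' >/dev/null; python3 -c "from rig import finish_job;print(finish_job())"
```

```text
the job is handed in; nothing more can be done
None
```

I moved all four containers from the caddy into the rack in the same left-to-right order (mill, squeeze bottle, dredger, jar), each standing upright on the rack's floor, and handed the job in at about 32 s; no verdict was returned.

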